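# Strap a spindle barrel down with a U-bolt

### The job

Take the tabbed U-bolt out of the parts stand and strap the spindle barrel down with it: one leg on each side of the barrel, both legs through the two holes of the bracket plate, pressed fully home so that its crown rests on the barrel, then let go. The bracket is bolted somewhere along its slots, so feel for the holes and press gently, never hard; leave the eyepiece, dropper bottle and spacer ring where they are.

Things in the scene. Friction and masses are not known exactly. Their poses are not given: they have to be found in the camera images.
- ubolt_grip (a point): Centre of the grip tab of the plain steel U-bolt (loose, about 160 g). The tab is a flat block 10 mm along x, 26 mm along y, 42 mm high, standing on the crown; the crown bar's top is 20 mm below this point. z is up along the legs, y runs from leg to leg. At the start it stands upright in the stand's slot. Turned half round it is the same.
- ubolt_ends (a point): Midway between the U-bolt's two leg ends, 101 mm below ubolt_grip, same axes. The legs are round, 8 mm diameter, centres at y = -25 and +25 mm; each ends in a taper 4 mm long down to a flat end 5 mm wide.
- ubolt_crown (a point): Underside of the middle of the U-bolt's crown (8 mm bar), the point that rests on the barrel when home; same axes, 28 mm below ubolt_grip and 73 mm above the leg ends.
- stand: Fixed grey plastic block, 60 x 100 x 35 mm (x, y, z), with a slot 9.5 x 61 mm, 25 mm deep, in its top, in which the U-bolt's legs stand with its y along the block's y. Origin: centre of the underside.
- cradle: Fixed spindle cradle; base plate 200 x 104 x 10 mm, origin at the centre of its underside. A dark barrel, 36 mm diameter, lies along x, axis 70 mm high, x = -90 to 55 mm, on saddles at x = -66 and 48 mm; flange (44 mm diameter) at its -x end, black motor block (42 mm square, top 91 mm high) at x = 55 to 95 mm.
- slots (a point): Cradle's middle, at the height of the bracket plate's top (50 mm above the cradle's underside), cradle's axes. The steel plate under the barrel is 54 mm along x, 98 along y, 10 thick, with two through holes, 10.5 mm diameter, at y = -25 and +25 mm, one each side of the barrel. It is bolted tight anywhere from x = -12 to +12 mm along its slots from here; that offset is not measured.
- seat (a point): Top line of the barrel at the cradle's middle, 88 mm above the cradle's underside, cradle's axes. Home, the crown's underside touches the top line, at the bracket's own offset along x from here; the leg ends are then 15 mm and the tab's centre 116 mm above the cradle's underside. All contact forces of U-bolt on cradle, added up, must stay below 55 N (27 N of it the rollers' squeeze).
- eyepiece: Bystander: loose black eyepiece, 48 mm diameter, 60 mm high, origin at the centre of its underside.
- dropper: Bystander: loose white dropper bottle, 36 mm diameter, 85 mm high, origin at the centre of its underside.
- spacer: Bystander: loose brass spacer ring, 44 mm outside diameter, 14 mm high, origin at the centre of its underside.
- rollers (a point): Cradle's middle, at the height of two spring rollers hidden under the bracket plate, 30 mm above the cradle's underside, cradle's axes. One roller lies below each hole and moves along with the bracket; it bears on the leg from outside with about 13 N. Pushing the legs past them and home takes about 10 to 15 N downwards; they then hold the U-bolt by friction. It does not fall home by itself.

How it is judged:
By the outcome, as a careful person would: the job done as asked, in the order asked, and still so for the second after the job is handed in, with the robot touching nothing.
It also fails if it takes over 54 s, if anything falls off the work surface, if the arm or the gripper's body presses on something with over 40 N, if the wrist force passes 120 N, or if a joint passes its speed limit or range.

### The arm

A 6-joint arm with a two-finger parallel gripper is mounted at the origin on the work surface. World frame = base frame: x ahead of the robot, y to its left, z up, the work surface at z = 0. Lengths are in m, angles in rad, forces in N, time in s.
With the tool pointing down it reaches from about 0.375 to 0.975 m from the base axis. Payload 3.8 kg.
Tool frame: the origin (TCP) lies at the very end of the fingers, on their centre line; the grasp point (between the pads) lies 19 mm behind it; y points along the fingers, x is the direction in which the jaws open and shut, and the axes are right-handed (so a half turn about y gives the same grasp; the last joint's range is limited). The gripper opens to 85 mm and grips with 20 to 120 N. Pads are 22 mm wide; open, the fingers measure 114 mm over their backs; the gripper's body (76 mm by 85 mm) begins 54 mm behind the grasp point. The pads swing forward as they close: fully open they stand 13 mm farther back than shut.
Start: joints at [-1.194, 0.264, 1.604, -0, 1.274, -0.037], TCP at [0.271, -0.618, 0.231] pointing down, gripper open.
Joint ranges: [-2.63, 2.63], [-0.94, 2.18], [0.31, 2.57], [-1.31, 4.45], [0, 2.66], [-2.55, 2.55]. Speed limits (rad/s): [2.57, 2.57, 3.14, 3.14, 3.14, 3.14].

### API

Orientations are given as a rotation vector (axis times angle).
In Python, from workcell import bot, cams gives the robot as it stands.
- The arm moves only by the tool play_rows, never from a script. Its argument "motion" is a list of rows, each a list of 2 entries, a list of its own where there are three numbers: the shift along the world's x, y, z normalised to -1 to 1, where 1 is 400 mm, then the turn, a rotation vector about the world's x, y, z normalised to -1 to 1, where 1 is pi/4 rad. In form: [[[tx, ty, tz], [ax, ay, az]], ...]. A call has 1 to 10 rows; each row is the pose to reach, as a shift and turn from the pose commanded when the call began; what a row does not reach only later rows make up. A row lasts 1/8 s, in which the tool goes at most 62.5 mm and 10.7 degrees, less where a joint would pass 70% of its speed; a pose out of reach is approached as far as the arm can. A call with a number of a shift or a turn outside -1 to 1 is refused whole. A call with a gripper value outside its range is refused whole. "gripper" is the closure, from 0 (fully open) to 1 (shut), set as the call begins (left out, the last holds). The fingers move at their own pace and stop on an object; "squeeze" is the grip in N (left out, the last holds). Time passes only in rows, so rows that repeat a pose let the fingers close. It gives the time, the measured TCP pose, the force and the opening at its end, in the units of the state.
- bot.read_state(): the state, without advancing time (a new reading comes with each control period).
- cams.read_camera(name): name is "scene" or "side" or "wrist"; returns (picture, depth): 480x640x3 uint8, red, green, blue; 480x640 float32, m along the optical axis (not along the pixel's ray), 0 where there is no reading.
- cams.calibration(name): a dict with "mtx" (3x3 intrinsics, pixels), "R" (3x3) and "t" (3): a world point X has camera coordinates R X + t; the wrist camera has in their place "tool_from_camera" (4x4, takes a point from camera to tool coordinates, whose origin is the TCP and whose axes are the tool frame's). Camera axes: x right, y down, z forward; pixel columns grow to the right and rows downward; lengths in m; the calibration is good to about 2 mm. A picture is of the moment at which its call begins: read the wrist's pose just before it. calibration takes no time and is no camera call.
- bot.finish_job(): hands the job in, once; it reports no verdict.
Trained networks look in the newest picture that a camera, given by its name, has taken for a name from the list of things; names that differ only in an ending like _2 or _b are one class to them, and where a whole thing is asked for, a point or a joint stands for the part that bears it (a point fixed in the world has none). Each returns a list of dicts, best first, with "conf" (0 to 1); they miss things now and then, are a little off and sometimes report something else, mostly with a low value. They report only what shows in the picture. A call takes as long as a camera call.
- cams.recognise(camera, label): "xyz" ([x, y, z] in m, in the coordinates of the camera as it stood for that picture, good to about 4 mm: the middle of the surface that is visible of it).
- cams.regions_of(camera, label): "mask" (480x640 bool, what is visible of it).
- cams.mark_of(camera, label): "xyz" ([x, y, z] in m, in the coordinates of the camera as it stood for that picture, good to about 4 mm: a listed point, or the origin of a listed thing).
The state is a dict: "time": time; "q": joint angles; "joint_vel": joint speeds; "joint_torque": joint torques, N m; "tool_pos": TCP position; "tcp_rot": TCP orientation; "wrist_force": force on the tool from outside, world axes, zero at the start; "torque": the same for the moment, N m; "width": opening from 0.0 (shut) to 1.0 (fully open).
Only numpy, scipy, OpenCV 4.12 (cv2) and the standard library are available. Lean on these libraries where they do the work, as an engineer would, in place of code of your own. Each camera call takes 0.05 s, during which the arm holds its last target.

## Working session

There is one attempt and no reset: what is moved stays moved. The work goes in short steps, Python scripts to look and compute and a tool call to move; the robot and the scene stay as the last step left them, time stands still between calls to the robot, and variables do not carry over. Pictures are saved under pics/ and viewed, and the job is handed in when it is done.

Besides the shell and the picture viewer there is one more tool, called after "Call:" by a JSON object that holds its "op" and its "data", one argument or row to a line. play_rows: Moves the arm, as the interface text tells. Its arguments: {"type":"object","properties":{"motion":{"type":"array","items":{"type":"array"}},"gripper":{"type":"number"},"squeeze":{"type":"number"}},"required":["motion"]}

```bash
mkdir -p pics; ls
cat > h.py <<'E'
import numpy as np, cv2
from scipy.spatial.transform import Rotation as Ro
from workcell import bot, cams
def st():
    return bot.read_state()
def pose(s=None):
    s=s or st()
    T=np.eye(4); T[:3,:3]=Ro.from_rotvec(s['tcp_rot']).as_matrix(); T[:3,3]=s['tool_pos']; return T
def w2c(cam,T=None):
    c=cams.calibration(cam)
    if cam=='wrist':
        return np.linalg.inv(T@np.array(c['tool_from_camera']))
    M=np.eye(4);M[:3,:3]=c['R'];M[:3,3]=np.ravel(c['t']);return M
def snap(cam,name):
    T=pose(); im,d=cams.read_camera(cam)
    cv2.imwrite(f'pics/{name}.png',im[:,:,::-1]); np.savez(f'pics/{name}.npz',im=im,d=d,T=T,M=w2c(cam,T),K=np.array(cams.calibration(cam)['mtx']))
    return im,d,w2c(cam,T),np.array(cams.calibration(cam)['mtx'])
def cw(M,p):
    return (np.linalg.inv(M)@np.append(p,1))[:3]
def cloud(d,M,K):
    v,u=np.indices(d.shape); P=np.stack([(u-K[0,2])/K[0,0]*d,(v-K[1,2])/K[1,1]*d,d],-1)
    Mi=np.linalg.inv(M); return P@Mi[:3,:3].T+Mi[:3,3]
def proj(M,K,X):
    c=M[:3,:3]@np.asarray(X)+M[:3,3]; p=K@c; return p[:2]/p[2]
E
python3 - <<'E'
from h import *
s=st(); print({k:np.round(v,3) for k,v in s.items()})
for cam in ['scene','side']:
    im,d,M,K=snap(cam,cam+'0')
    print(cam,'campos',np.linalg.inv(M)[:3,3].round(3))
    for l in ['ubolt_grip','ubolt_ends','ubolt_crown','stand','cradle','slots','seat','eyepiece','dropper','spacer']:
        for r in cams.mark_of(cam,l)[:2]:
            print(cam,l,round(r['conf'],2),cw(M,r['xyz']).round(4))
E
```

```text
pics
{'time': np.float64(0.0), 'q': array([-1.194,  0.265,  1.605, -0.   ,  1.274, -0.037]), 'joint_vel': array([ 0.001, -0.   ,  0.   ,  0.001, -0.   , -0.   ]), 'joint_torque': array([-4.0000e-03, -5.1512e+01, -3.6731e+01, -0.0000e+00,  1.3000e-02,
        0.0000e+00]), 'tool_pos': array([ 0.271, -0.617,  0.23 ]), 'tcp_rot': array([-1.376,  0.901, -0.898]), 'wrist_force': array([ 0.929, -0.794,  0.123]), 'torque': array([0.033, 0.032, 0.026]), 'width': np.float64(1.003)}
scene campos [ 1.027 -0.089  0.521]
scene ubolt_grip 0.71 [ 0.5826 -0.241   0.1156]
scene ubolt_crown 0.75 [ 0.5818 -0.2404  0.0831]
scene stand 0.85 [ 0.5825 -0.2423  0.005 ]
scene cradle 0.65 [0.587  0.1925 0.002 ]
scene slots 0.71 [0.5869 0.1877 0.0496]
scene slots 0.51 [ 0.5827 -0.2385  0.1125]
scene seat 0.6 [0.5917 0.1852 0.0882]
scene seat 0.17 [ 0.6656 -0.0196  0.0007]
scene eyepiece 0.69 [ 4.315e-01 -9.100e-03  3.000e-04]
scene dropper 0.74 [ 0.5831 -0.2395  0.0018]
scene dropper 0.63 [ 6.657e-01 -1.990e-02 -2.000e-04]
scene spacer 0.76 [ 0.5785 -0.0193  0.0016]
scene spacer 0.62 [0.5895 0.1856 0.0506]
side campos [0.217 0.605 0.659]
side ubolt_grip 0.56 [ 0.5829 -0.2374  0.1086]
side ubolt_crown 0.62 [ 0.582  -0.2394  0.0883]
side ubolt_crown 0.4 [ 6.674e-01 -2.010e-02  5.000e-04]
side stand 0.85 [ 0.5862 -0.2412  0.0012]
side cradle 0.69 [ 0.5837 -0.2413 -0.0018]
side cradle 0.64 [ 0.5912  0.1893 -0.0035]
side slots 0.72 [0.5871 0.1875 0.045 ]
side slots 0.7 [ 0.5775 -0.0122  0.0036]
side seat 0.6 [0.594  0.19   0.0854]
side eyepiece 0.56 [ 0.4278 -0.0079  0.    ]
side dropper 0.87 [ 0.6637 -0.016   0.0012]
side spacer 0.9 [ 0.5787 -0.0101  0.0019]
```

View pics/scene0.png

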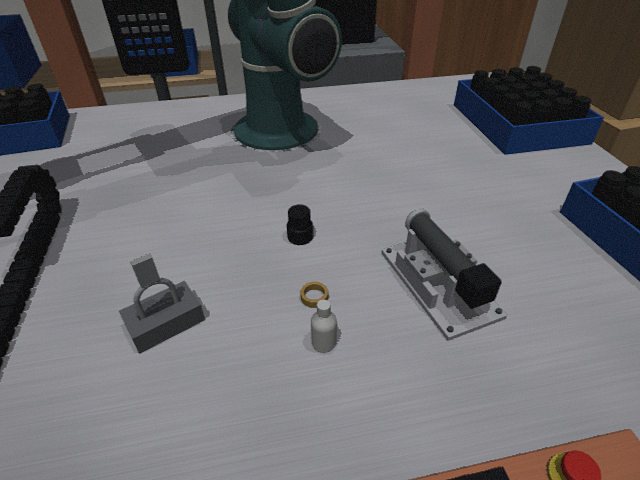

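View pics/side0.png

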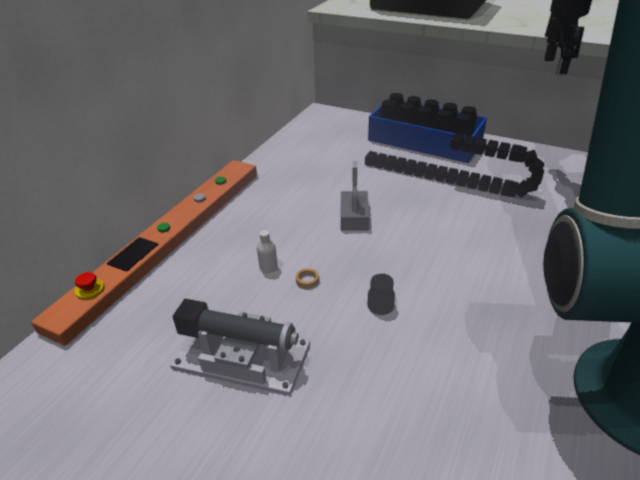

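The scene picture shows the stand with the U-bolt at about (160,310), eyepiece (299,225), ring (315,293), bottle (323,328) and cradle (440,280). The side picture agrees. Next I'll measure the yaws from depth.

Run:
```python
from h import *
for cam in ['scene','side']:
    z=np.load(f'pics/{cam}0.npz'); P=cloud(z['d'],z['M'],z['K']); ok=z['d']>0
    def sel(c,r,z0,z1):
        return P[ok&(np.hypot(P[...,0]-c[0],P[...,1]-c[1])<r)&(P[...,2]>z0)&(P[...,2]<z1)]
    t=P[ok&(np.hypot(P[...,0]-.6,P[...,1]-.05)<.03)]; print(cam,'table z',np.median(t[:,2]).round(4))
    for nm,c,r,a,b in [('standtop',(.583,-.241),.08,.030,.039),('tab',(.583,-.241),.05,.098,.128),('tabtop',(.583,-.241),.05,.129,.14),('base',(.59,.19),.14,.006,.014),('plate',(.59,.19),.1,.046,.053),('barrel',(.59,.19),.14,.078,.09),('motor',(.59,.19),.14,.0885,.094)]:
        Q=sel(c,r,a,b)
        if len(Q)<8: print(nm,len(Q));continue
        rc=cv2.minAreaRect((Q[:,:2]*1000).astype(np.float32))
        pc=np.linalg.svd(Q[:,:2]-Q[:,:2].mean(0),full_matrices=False)[2][0]
        print(cam,nm,len(Q),'mean',Q.mean(0).round(4),'rect',np.round(rc[0],1),np.round(rc[1],1),round(rc[2],1),'pca',np.degrees(np.arctan2(pc[1],pc[0])).round(1))
```

```text
scene table z 0.0012
scene standtop 2233 mean [ 0.5881 -0.2387  0.0359] rect [ 583.2 -238.9] [ 63.8 100.2] 25.1 pca -65.5
scene tab 373 mean [ 0.5875 -0.2376  0.1133] rect [ 587.7 -238.3] [10.2 27.2] 7.9 pca -66.9
scene tabtop 157 mean [ 0.5848 -0.2385  0.1324] rect [ 583.8 -238.6] [12.4 25.7] 24.0 pca 114.3
scene base 2499 mean [0.6411 0.1833 0.0109] rect [592.5 189.9] [200.5 105.6] 11.0 pca 25.3
scene plate 888 mean [0.5904 0.1697 0.0507] rect [602.1 192.5] [168.1 100.5] 10.6 pca 30.0
scene barrel 1600 mean [0.5969 0.1845 0.0855] rect [591.4 189.2] [194.2  41.9] 10.3 pca 9.6
scene motor 993 mean [0.6368 0.1972 0.0911] rect [596.5 189.5] [182.2  41.3] 11.3 pca 10.6
side table z -0.0
side standtop 709 mean [ 0.5779 -0.2324  0.0348] rect [ 579.6 -237.6] [ 59.2 102.1] 24.8 pca 115.1
side tab 63 mean [ 0.5757 -0.2279  0.1124] rect [ 575.8 -228. ] [8.4 6. ] 24.0 pca -160.0
side tabtop 36 mean [ 0.5797 -0.2366  0.1318] rect [ 579.8 -236.6] [ 8.2 24.9] 23.8 pca 113.8
side base 2540 mean [0.5693 0.2054 0.01  ] rect [591.3 190.6] [201.8 106.2] 10.9 pca -162.6
side plate 981 mean [0.5792 0.2087 0.0499] rect [598.5 204.7] [142.8 108.3] 44.2 pca 103.0
side barrel 1819 mean [0.5835 0.1949 0.0851] rect [589.6 192.1] [192.5  43.6] 9.8 pca -168.2
side motor 624 mean [0.6396 0.2009 0.0905] rect [594.1 194.3] [183.5  42.8] 8.5 pca -169.3
```

Run:
```python
from h import *
T=pose(); print(T.round(3)); c=cams.calibration('wrist'); print(np.array(c['tool_from_camera']).round(3)); print(c['mtx'])
# rectify plate plane z=.05
ce=np.array([.592,.190]);a=np.radians(10.8);ax=np.array([np.cos(a),np.sin(a)]);ay=np.array([-ax[1],ax[0]])
outs=[]
for cam in ['scene','side']:
    z=np.load(f'pics/{cam}0.npz')
    # grid local x -60..60, y -60..60 , 5px/mm
    xs=np.linspace(-.055,.055,560)
    X,Y=np.meshgrid(xs,xs[::-1])
    W=np.stack([ce[0]+X*ax[0]+Y*ay[0],ce[1]+X*ax[1]+Y*ay[1],0*X+.05],-1)
    C=W@z['M'][:3,:3].T+z['M'][:3,3]; p=C@z['K'].T; uv=(p[...,:2]/p[...,2:]).astype(np.float32)
    outs.append(cv2.remap(z['im'],uv[...,0],uv[...,1],cv2.INTER_CUBIC)[:,:,::-1])
o=np.hstack(outs)
o=cv2.resize(o,(800,400)); 
cv2.imwrite('pics/rect0.png',o)
```

```text
[[ 0.402  0.     0.916  0.271]
 [-0.916  0.     0.402 -0.618]
 [-0.    -1.     0.     0.231]
 [ 0.     0.     0.     1.   ]]
[[ 1.    -0.001 -0.002 -0.   ]
 [ 0.002 -0.289  0.957 -0.142]
 [-0.001 -0.957 -0.289  0.072]
 [ 0.     0.     0.     1.   ]]
[[423.33825636   0.         317.52198659]
 [  0.         423.33825636 242.28547773]
 [  0.           0.           1.        ]]
```

View pics/rect0.png

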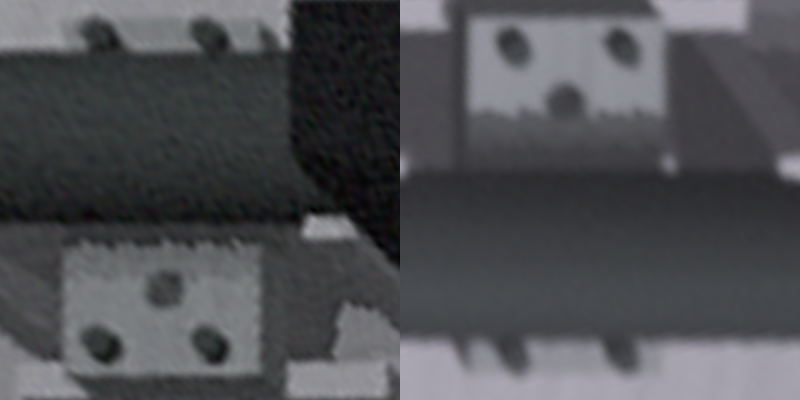

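The rectified plate shows it bolted about 9.5 mm towards -x. The hole centres are at local (-9.8, -24.7) and (-9.4, +27) mm. Now I'll move over the stand, turning the jaws onto the tab's thin direction.

Call:
{"op": "play_rows", "data": {
  "motion": [
    [[0.1, 0.118, 0], [0, 0, 0.2]],
    [[0.25, 0.3, 0], [0, 0, 0.4]],
    [[0.4, 0.49, 0], [0, 0, 0.6]],
    [[0.55, 0.67, 0], [0, 0, 0.8]],
    [[0.68, 0.83, 0], [0, 0, 1]],
    [[0.78, 0.948, 0], [0, 0, 1]],
    [[0.78, 0.948, 0], [0, 0, 1]],
    [[0.78, 0.948, 0], [0, 0, 1]],
    [[0.78, 0.948, 0], [0, 0, 1]]
  ],
  "gripper": 0.3
}}

```text
time: 2.22
tool_pos: [0.5856, -0.2355, 0.2313]
tcp_rot: [-1.551, 0.287, -0.288]
wrist_force: [-0.2, -0.8, -0.3]
width: 0.7
```

Call:
{"op": "play_rows", "data": {
  "motion": [
    [[0, 0, -0.05], [0, 0, 0.25]],
    [[0, 0, -0.1], [0, 0, 0.5]],
    [[0, 0, -0.1], [0, 0, 0.75]],
    [[0, 0, -0.1], [0, 0, 1]],
    [[0, 0, -0.1], [0, 0, 1]],
    [[0, 0, -0.1], [0, 0, 1]],
    [[0, 0, -0.1], [0, 0, 1]]
  ]
}}

```text
time: 3.1
tool_pos: [0.5833, -0.2391, 0.1914]
tcp_rot: [-1.547, -0.323, 0.323]
wrist_force: [0.1, 0.0, -0.1]
width: 0.702
```

```bash
cat > look.py <<'E'
import sys
from h import *
s=st();print('t',s['time'].round(2),'tcp',np.round(s['tool_pos'],4),'F',np.round(s['wrist_force'],1),'w',s['width'].round(3)); T=pose(s); print('jaw deg',np.degrees(np.arctan2(T[1,0],T[0,0])).round(2),'q',np.round(s['q'],2),'down',T[:3,1].round(4))
im,d,M,K=snap('wrist',sys.argv[1])
for l in sys.argv[2:]:
    for r in cams.mark_of('wrist',l)[:2]: print(l,round(r['conf'],2),cw(M,r['xyz']).round(4))
E
python3 look.py w1 ubolt_grip ubolt_crown stand
```

```text
Traceback (most recent call last):
  File "look.py", line 3, in <module>
    s=st();print('t',s['time'].round(2),'tcp',np.round(s['tool_pos'],4),'F',np.round(s['wrist_force'],1),'w',s['width'].round(3)); T=pose(s); print('jaw deg',np.degrees(np.arctan2(T[1,0],T[0,0])).round(2),'q',np.round(s['q'],2),'down',T[:3,1].round(4))
                     ^^^^^^^^^^^^^^^
AttributeError: 'float' object has no attribute 'round'
```

```bash
sed -i "s/s\['time'\].round(2)/round(float(s['time']),2)/; s/s\['width'\].round(3)/round(float(s['width']),3)/" look.py
python3 look.py w1 ubolt_grip ubolt_crown stand
python3 - <<'E'
from h import *
z=np.load('pics/w1.npz');P=cloud(z['d'],z['M'],z['K']);ok=z['d']>0
for a,b in [(.128,.137),(.032,.038)]:
    Q=P[ok&(np.hypot(P[...,0]-.583,P[...,1]+.239)<.07)&(P[...,2]>a)&(P[...,2]<b)]
    rc=cv2.minAreaRect((Q[:,:2]*1000).astype(np.float32));print(len(Q),Q.mean(0).round(4),rc)
E
```

```text
t 3.1 tcp [ 0.5833 -0.2391  0.1914] F [ 0.1  0.  -0.1] w 0.702
jaw deg 23.59 q [-0.43  0.21  1.75 -0.    1.19 -0.84] down [ 1.e-04 -2.e-04 -1.e+00]
ubolt_grip 0.87 [ 0.5789 -0.2371  0.1109]
ubolt_crown 0.69 [ 0.5843 -0.2357  0.0855]
stand 0.9 [ 0.5848 -0.2413  0.0009]
987 [ 0.5835 -0.2359  0.1313] ((583.8369140625, -236.42608642578125), (9.817146301269531, 26.493459701538086), 23.355087280273438)
9118 [ 0.5772 -0.2334  0.0346] ((580.107421875, -238.3211669921875), (60.30088424682617, 100.4375228881836), 24.634784698486328)
```

View pics/w1.png

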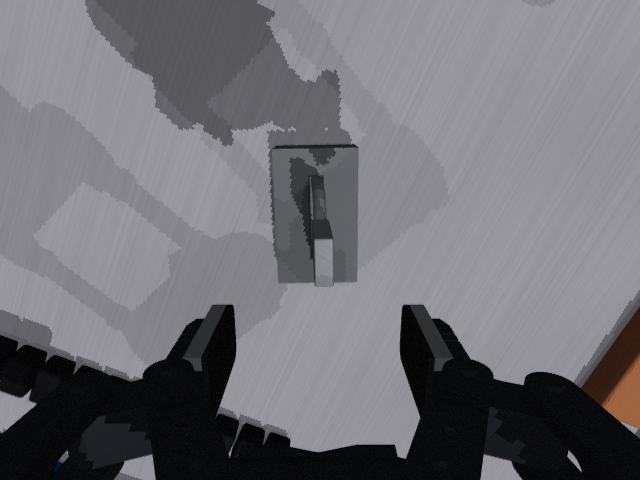

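The tab is centred between the fingers (tab at column 323, finger midpoint at about 318). Going down to grasp.

Call:
{"op": "play_rows", "data": {
  "motion": [
    [[0, 0.005, -0.06], [0, 0, 0.016]],
    [[0, 0.005, -0.12], [0, 0, 0.016]],
    [[0, 0.005, -0.18], [0, 0, 0.016]],
    [[0, 0.005, -0.22], [0, 0, 0.016]],
    [[0, 0.005, -0.238], [0, 0, 0.016]],
    [[0, 0.005, -0.238], [0, 0, 0.016]],
    [[0, 0.005, -0.238], [0, 0, 0.016]]
  ]
}}

```text
time: 4.18
tool_pos: [0.5842, -0.2372, 0.0972]
tcp_rot: [-1.546, -0.336, 0.333]
wrist_force: [1.3, -0.5, -0.1]
width: 0.703
```

Call:
{"op": "play_rows", "data": {
  "motion": [
    [[0, 0, 0], [0, 0, 0]],
    [[0, 0, 0], [0, 0, 0]],
    [[0, 0, 0], [0, 0, 0]],
    [[0, 0, 0], [0, 0, 0]],
    [[0, 0, 0], [0, 0, 0]],
    [[0, 0, 0], [0, 0, 0]],
    [[0, 0, 0], [0, 0, 0]]
  ],
  "gripper": 1.0,
  "squeeze": 60
}}

```text
time: 5.05
tool_pos: [0.5832, -0.2371, 0.0965]
tcp_rot: [-1.545, -0.334, 0.335]
wrist_force: [-3.7, -1.3, 4.5]
width: 0.108
```

```bash
python3 look.py w2 ubolt_grip
```

```text
t 5.05 tcp [ 0.5832 -0.2371  0.0965] F [-3.7 -1.3  4.5] w 0.108
jaw deg 24.44 q [-0.43  0.29  1.83 -0.    1.02 -0.85] down [-3.e-04 -5.e-04 -1.e+00]
ubolt_grip 0.93 [ 0.5768 -0.239   0.1103]
```

View pics/w2.png

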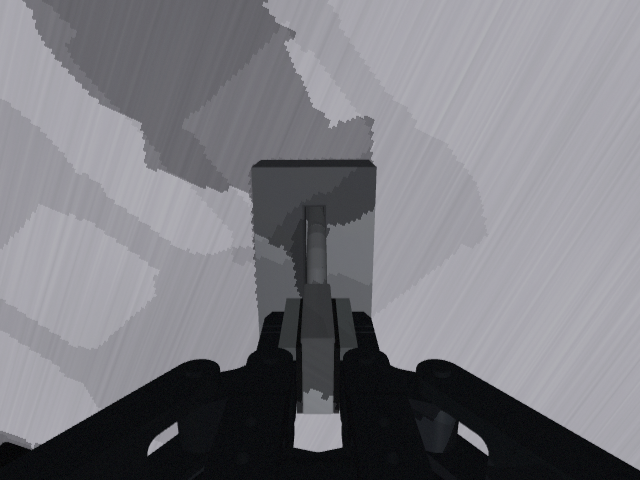

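The picture shows the tab seated between the pads at (318,340), with an opening of about 9 mm. Lifting and carrying.

Call:
{"op": "play_rows", "data": {
  "motion": [
    [[0, 0, 0.03], [0, 0, 0]],
    [[0, 0, 0.08], [0, 0, 0]],
    [[0, 0, 0.15], [0, 0, 0]],
    [[0, 0, 0.22], [0, 0, 0]],
    [[0, 0, 0.3], [0, 0, 0]],
    [[0, 0, 0.35], [0, 0, 0]],
    [[0, 0, 0.35], [0, 0, 0]]
  ]
}}

```text
time: 6.02
tool_pos: [0.5849, -0.2373, 0.239]
tcp_rot: [-1.548, -0.338, 0.331]
wrist_force: [-0.1, -0.7, -2.0]
width: 0.109
```

Call:
{"op": "play_rows", "data": {
  "motion": [
    [[0, 0.05, 0], [0, 0, -0.05]],
    [[0, 0.15, 0], [0, 0, -0.15]],
    [[0, 0.27, 0], [0, 0, -0.2]],
    [[0, 0.39, 0], [0, 0, -0.3]],
    [[0, 0.51, 0], [0, 0, -0.303]],
    [[0, 0.63, 0], [0, 0, -0.303]],
    [[0, 0.75, 0], [0, 0, -0.303]],
    [[0, 0.85, 0], [0, 0, -0.303]],
    [[0, 0.85, 0], [0, 0, -0.303]],
    [[0, 0.85, 0], [0, 0, -0.303]]
  ]
}}

```text
time: 7.28
tool_pos: [0.5826, 0.1029, 0.2346]
tcp_rot: [-1.566, -0.147, 0.15]
wrist_force: [-0.2, 0.3, -2.2]
width: 0.108
```

```bash
python3 look.py w3 ubolt_grip ubolt_crown ubolt_ends slots seat cradle
python3 - <<'E'
from h import *
for c in ['scene','side']:
    im,d,M,K=snap(c,c+'3')
    for l in ['ubolt_grip','ubolt_crown','ubolt_ends','slots']:
        for r in cams.mark_of(c,l)[:1]: print(c,l,round(r['conf'],2),cw(M,r['xyz']).round(4))
E
```

```text
t 7.28 tcp [0.5826 0.1029 0.2346] F [-0.2  0.3 -2.2] w 0.108
jaw deg 10.83 q [ 0.13  0.11  1.78 -0.    1.25 -0.06] down [-2.3e-03 -9.0e-04 -1.0e+00]
ubolt_grip 0.78 [0.5765 0.0972 0.2485]
ubolt_crown 0.62 [0.5846 0.1021 0.2228]
seat 0.6 [0.5895 0.1901 0.0874]
cradle 0.61 [0.5902 0.1913 0.0014]
scene ubolt_grip 0.96 [0.5821 0.101  0.2563]
scene ubolt_crown 0.87 [0.5792 0.1015 0.2227]
scene ubolt_ends 0.59 [0.5807 0.099  0.1525]
scene slots 0.7 [0.5898 0.1847 0.0501]
side ubolt_grip 0.92 [0.5818 0.0999 0.2495]
side ubolt_crown 0.95 [0.581  0.1019 0.2262]
side ubolt_ends 0.66 [0.5835 0.103  0.1504]
side slots 0.94 [0.5888 0.1886 0.0452]
```

View pics/w3.png

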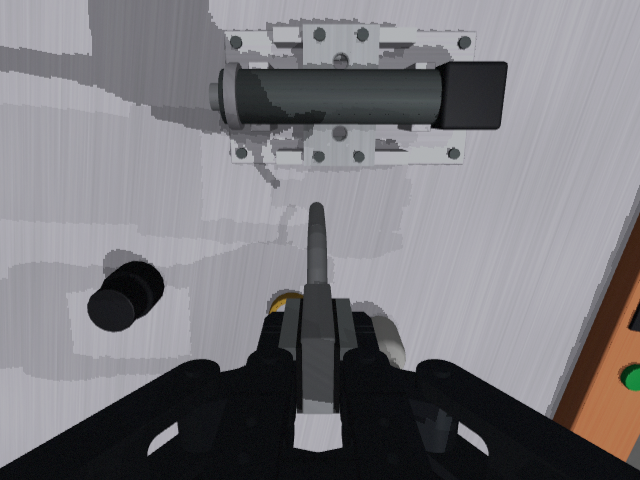

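View pics/scene3.png

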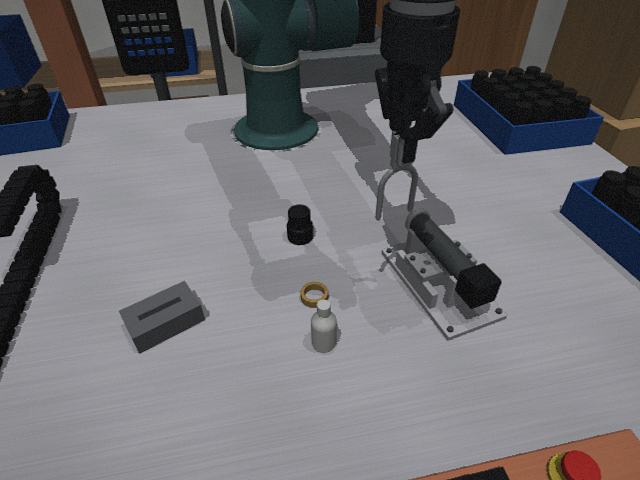

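The wrist picture shows the cradle ahead with both plate holes visible at about (341,60) and (340,133), and the U-bolt held straight. Measuring the holes and the held U-bolt.

Run:
```python
from h import *
z=np.load('pics/w3.npz');M,K=z['M'],z['K'];Mi=np.linalg.inv(M)
im=z['im']; g=cv2.cvtColor(im,cv2.COLOR_RGB2GRAY)
crop=cv2.resize(im[15:180,200:520,::-1],None,fx=2.5,fy=2.5,interpolation=cv2.INTER_CUBIC); cv2.imwrite('pics/w3c.png',crop)
def ray(u,v,h):
    r=Mi[:3,:3]@np.array([(u-K[0,2])/K[0,0],(v-K[1,2])/K[1,1],1]); o=Mi[:3,3]; return o+r*(h-o[2])/r[2]
a=np.radians(10.8);ax=np.array([np.cos(a),np.sin(a)]);ay=np.array([-ax[1],ax[0]])
for uv in [(341,60),(340,133)]: print(uv,ray(*uv,.05).round(4))
P=cloud(z['d'],M,K);ok=z['d']>0
for n,a0,b in [('base',.006,.014),('plate',.047,.053),('barrel',.08,.089),('motor',.0895,.094)]:
    Q=P[ok&(np.hypot(P[...,0]-.592,P[...,1]-.19)<.13)&(P[...,2]>a0)&(P[...,2]<b)]
    rc=cv2.minAreaRect((Q[:,:2]*1000).astype(np.float32)); print(n,len(Q),Q[:,2].mean().round(4),np.round(rc[0],1),np.round(rc[1],1),round(rc[2],2))
    if n=='plate':
        L=(Q[:,:2]-[.592,.19])@np.array([ax,ay]).T*1000
        L=L[np.abs(L[:,0])<45]; print(np.percentile(L[:,0],[1,5,95,99]).round(1), np.percentile(L[:,1],[.5,99.5]).round(1))
        h=np.histogram(L[:,0],np.arange(-45,46,2.5)); print(h[0])
```

```text
(341, 60) [0.5763 0.2149 0.05  ]
(340, 133) [0.5858 0.1653 0.05  ]
base 9731 0.0098 [589.4 191.4] [200.  103.4] 10.73
plate 5673 0.0498 [580.9 189.8] [100.8  98. ] 10.63
[-37.7 -35.7  13.4  15.4] [-46.9  50.6]
[  0   0  89 272 300 296 234 227 253 292 266 297 190 200 201 284 286 295
 250 231 233 278 300 289  81   0   0   0   0   0   0   0   0  19   0   0]
barrel 10259 0.0854 [588.3 190.6] [192.   41.8] 11.08
motor 4063 0.0907 [593.7 191.6] [180.2  40.6] 10.71
```

View pics/w3c.png

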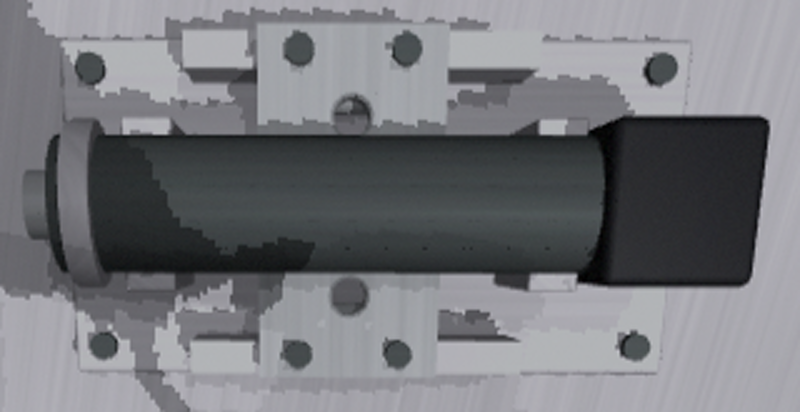

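Run:
```python
from h import *
a=np.radians(10.83);ax=np.array([np.cos(a),np.sin(a)]);ay=np.array([-ax[1],ax[0]])
for n in ['scene3','side3','w3']:
    z=np.load(f'pics/{n}.npz');P=cloud(z['d'],z['M'],z['K']);ok=z['d']>0
    Mi=np.linalg.inv(z['M']);o=Mi[:3,3]
    Q=P[ok&(np.hypot(P[...,0]-.5826,P[...,1]-.1029)<.06)&(P[...,2]>.14)&(P[...,2]<.217)]
    L=(Q[:,:2]-[.5826,.1029])@np.array([ax,ay]).T*1000
    vd=(np.array([.5826,.1029])-o[:2]);vd/=np.linalg.norm(vd);vl=np.array([vd@ax,vd@ay])
    print(n,len(Q),'view dir local',vl.round(2),'zmin',Q[:,2].min().round(4))
    for s in (-1,1):
        S=L[(np.sign(L[:,1])==s)]; 
        for b in [(.15,.17),(.17,.19),(.19,.21)]:
            m=(np.sign(L[:,1])==s)&(Q[:,2]>b[0])&(Q[:,2]<b[1])
            if m.sum()>10: print('  leg',s,b,m.sum(),'median',np.median(L[m],0).round(1),'p5',np.percentile(L[m],5,0).round(1),'p95',np.percentile(L[m],95,0).round(1))
```

```text
scene3 487 view dir local [-0.83  0.56] zmin 0.1497
  leg -1 (0.15, 0.17) 59 median [  3.3 -28.8] p5 [  0.1 -31. ] p95 [  5.2 -24.2]
  leg -1 (0.17, 0.19) 72 median [  3.5 -29.3] p5 [ -0.3 -31. ] p95 [  4.9 -24.7]
  leg -1 (0.19, 0.21) 84 median [  3.8 -28.8] p5 [  0.1 -30.9] p95 [  5.  -24.7]
  leg 1 (0.15, 0.17) 59 median [ 3.3 21. ] p5 [-1.5 19. ] p95 [ 5.  25.1]
  leg 1 (0.17, 0.19) 72 median [ 3.2 20.7] p5 [-1.1 18.9] p95 [ 4.9 24.3]
  leg 1 (0.19, 0.21) 77 median [ 3.8 20.7] p5 [ 0.1 18.5] p95 [ 5.6 24.1]
side3 363 view dir local [ 0.43 -0.9 ] zmin 0.1483
  leg -1 (0.15, 0.17) 48 median [ -1.5 -24. ] p5 [ -3.9 -27.7] p95 [  2.7 -22.4]
  leg -1 (0.17, 0.19) 52 median [ -1.2 -23.5] p5 [ -3.7 -27.3] p95 [  2.3 -21.9]
  leg -1 (0.19, 0.21) 52 median [ -1.6 -23.3] p5 [ -3.9 -26.7] p95 [  2.  -21.8]
  leg 1 (0.15, 0.17) 49 median [-1.2 26.3] p5 [-4.2 23.5] p95 [ 3. 28.]
  leg 1 (0.17, 0.19) 56 median [-1.6 26.4] p5 [-3.9 23.3] p95 [ 3.1 28.1]
  leg 1 (0.19, 0.21) 64 median [-1.2 26.3] p5 [-3.6 23.3] p95 [ 2.8 28.3]
w3 851 view dir local [ 0.01 -1.  ] zmin 0.1511
  leg 1 (0.15, 0.17) 110 median [-2.5 28.3] p5 [-5.9 25.9] p95 [ 1.1 28.8]
  leg 1 (0.17, 0.19) 151 median [-2.4 28.2] p5 [-5.8 25.7] p95 [ 1.2 28.7]
  leg 1 (0.19, 0.21) 301 median [-1.8 27.3] p5 [-5.5 24.7] p95 [ 1.5 28.6]
```

View pics/side3.png

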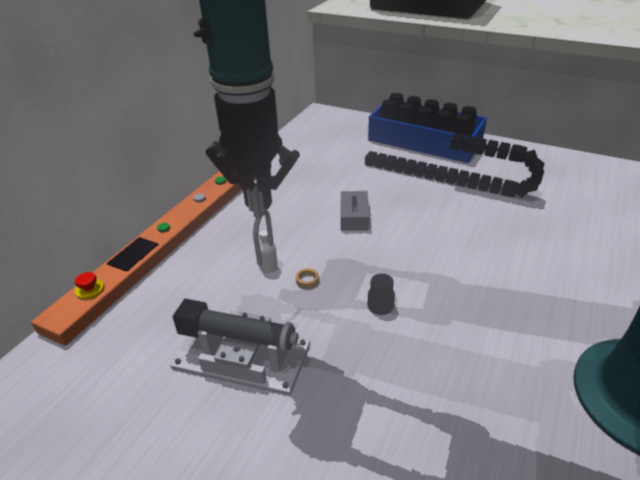

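The three cameras' targets for the TCP agree within about 1.3 mm around (0.5824, 0.1905). I'll move above the barrel, then lower the legs astride it and look close up before touching the plate.

Call:
{"op": "play_rows", "data": {
  "motion": [
    [[0, 0.07, 0], [0, 0, 0]],
    [[-0.001, 0.15, 0], [0, 0, 0]],
    [[-0.001, 0.219, 0], [0, 0, 0]],
    [[-0.001, 0.219, 0], [0, 0, 0]],
    [[-0.001, 0.219, -0.04], [0, 0, 0]],
    [[-0.001, 0.219, -0.09], [0, 0, 0]],
    [[-0.001, 0.219, -0.12], [0, 0, 0]],
    [[-0.001, 0.219, -0.12], [0, 0, 0]]
  ]
}}

```text
time: 9.12
tool_pos: [0.5816, 0.1898, 0.1855]
tcp_rot: [-1.567, -0.144, 0.151]
wrist_force: [-0.3, -0.4, -1.8]
width: 0.105
```

Call:
{"op": "play_rows", "data": {
  "motion": [
    [[0, 0, -0.02], [0, 0, 0]],
    [[0, 0, -0.04], [0, 0, 0]],
    [[0, 0, -0.06], [0, 0, 0]],
    [[0, 0, -0.07], [0, 0, 0]],
    [[0, 0, -0.07], [0, 0, 0]]
  ]
}}

```text
time: 9.75
tool_pos: [0.5827, 0.1907, 0.1595]
tcp_rot: [-1.566, -0.147, 0.149]
wrist_force: [0.2, -0.1, -2.1]
width: 0.111
```

```bash
python3 look.py w4
python3 - <<'E'
from h import *
snap('side','side4');snap('scene','scene4')
im=cv2.imread('pics/w4.png'); cv2.imwrite('pics/w4c.png',cv2.resize(im[60:460,160:480],(640,800))[:600])
E
```

```text
t 9.75 tcp [0.5827 0.1907 0.1595] F [ 0.2 -0.1 -2.1] w 0.111
jaw deg 10.8 q [ 0.28  0.2   1.82 -0.    1.12  0.09] down [-9.e-04 -3.e-04 -1.e+00]
```

View pics/w4c.png

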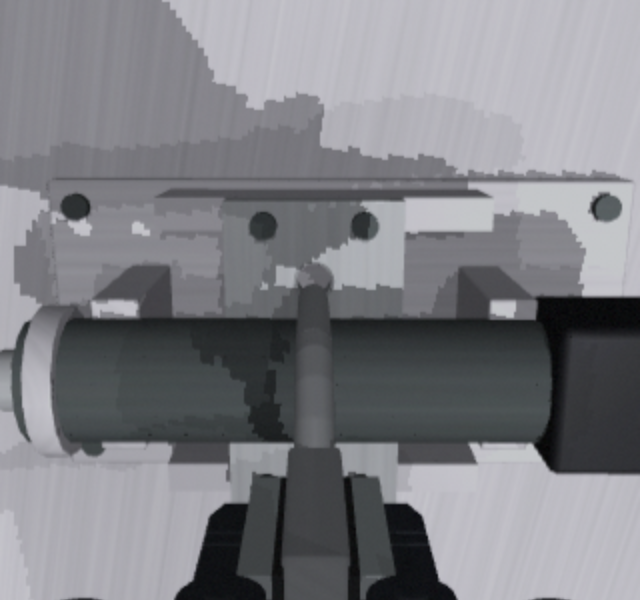

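The crop shows the hole at (315,278), directly in line with the +y leg's foot at (314,300). Zooming in.

Run:
```python
from h import *
im=cv2.imread('pics/w4.png'); a=cv2.resize(im[180:240,280:360],(800,600),interpolation=cv2.INTER_CUBIC); cv2.imwrite('pics/w4z.png',a)
z=np.load('pics/w4.npz');P=cloud(z['d'],z['M'],z['K'])
T=z['T'];R=T[:3,:3];L=(P-T[:3,3])@R*1000  # tool coords: x jaw, y down, z
Lx,Lz,H=L[...,0],L[...,2],P[...,2]*1000
m=(np.abs(Lx)<12)&(Lz>15)&(Lz<35)&(H>76)&(H<130)
for h0 in range(75,130,6):
    k=m&(H>=h0)&(H<h0+6)
    if k.sum()>5: print(h0,k.sum(),'x',np.percentile(Lx[k],[2,98]).round(1),'zmax',np.percentile(Lz[k],95).round(1))
k=(np.abs(H-50)<2.5)&(np.abs(Lx)<45)&(Lz>0)&(Lz<60)
print('plate',np.percentile(Lx[k],[1,99]).round(1),np.percentile(Lz[k],[99.5]).round(1),k.sum())
k=(np.abs(H-50)<2.5)&(np.abs(Lx)<28)&(Lz<0)&(Lz>-60); print('plate-',k.sum(),np.percentile(Lz[k],[.5]) if k.sum() else '')
# barrel crossing height: edges
k=(np.abs(Lx-20)<8)&(H>70)&(np.abs(Lz)<30); print('barrel z',np.percentile(Lz[k],[1,99]).round(1)); 
# circle fit of barrel
A=np.c_[2*Lz[k],2*H[k],np.ones(k.sum())];b=Lz[k]**2+H[k]**2;s=np.linalg.lstsq(A,b,rcond=None)[0];print('circ',s[:2].round(2),np.sqrt(s[2]+s[0]**2+s[1]**2).round(2))
Mi=np.linalg.inv(z['M'])
def ray(u,v,h):
    r=Mi[:3,:3]@np.array([(u-z['K'][0,2])/z['K'][0,0],(v-z['K'][1,2])/z['K'][1,1],1]); o=Mi[:3,3]; w=o+r*(h/1000-o[2])/r[2]; return ((w-T[:3,3])@R*1000).round(1)
print(ray(317.5,199,50))
```

```text
75 70 x [-11.2  11.6] zmax 28.7
81 32 x [-6.   1.3] zmax 28.8
87 38 x [-5.9  1.4] zmax 28.8
93 39 x [-5.4  1.6] zmax 28.9
99 41 x [-5.7  1.2] zmax 28.8
105 49 x [-6.   1.5] zmax 28.8
111 48 x [-5.9  1.5] zmax 28.8
117 59 x [-5.8  1.8] zmax 28.7
123 83 x [-5.6  1.6] zmax 28.7
129 18 x [-5.4  1.9] zmax 28.1
plate [-28.7  24.3] [48.2] 4601
plate- 1106 [-49.1385698]
barrel z [-13.4  17.6]
circ [ 62.27 153.29] 87.26
[ -1.6 109.5  25.1]
```

View pics/w4z.png

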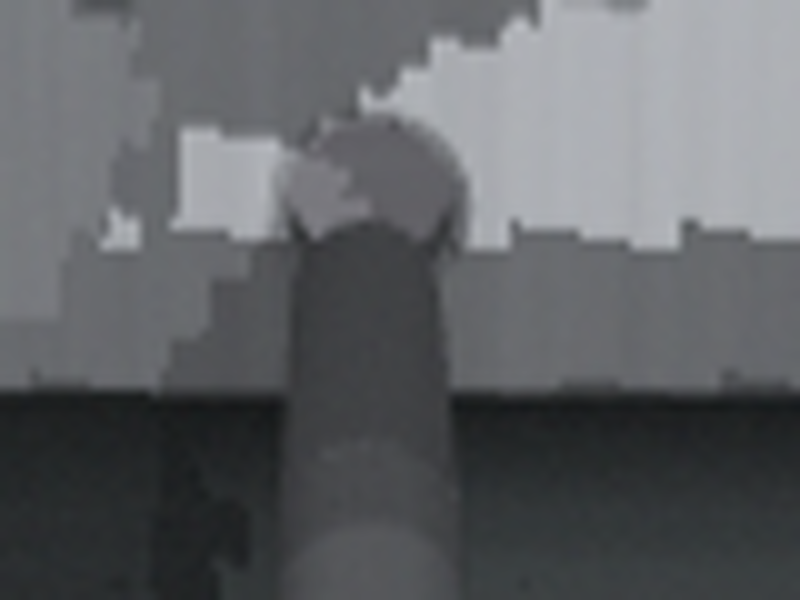

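Hole and leg agree within about 0.3 mm in both axes: hole centre at zoom column 373 against leg 369, and plate centre at -2.2 mm against leg -2.25 mm. Lowering gently into the holes.

Call:
{"op": "play_rows", "data": {
  "motion": [
    [[0, 0, -0.015], [0, 0, 0]],
    [[0, 0, -0.03], [0, 0, 0]],
    [[0, 0, -0.04], [0, 0, 0]],
    [[0, 0, -0.05], [0, 0, 0]],
    [[0, 0, -0.055], [0, 0, 0]],
    [[0, 0, -0.06], [0, 0, 0]],
    [[0, 0, -0.06], [0, 0, 0]]
  ]
}}

```text
time: 10.78
tool_pos: [0.5829, 0.1907, 0.136]
tcp_rot: [-1.566, -0.148, 0.148]
wrist_force: [-0.6, -0.8, -2.5]
width: 0.111
```

Call:
{"op": "play_rows", "data": {
  "motion": [
    [[0, 0, -0.003], [0, 0, 0]],
    [[0, 0, -0.006], [0, 0, 0]],
    [[0, 0, -0.009], [0, 0, 0]],
    [[0, 0, -0.009], [0, 0, 0]]
  ]
}}

```text
time: 11.28
tool_pos: [0.5829, 0.1908, 0.1323]
tcp_rot: [-1.566, -0.148, 0.148]
wrist_force: [-0.9, -1.2, -2.0]
width: 0.111
```

Call:
{"op": "play_rows", "data": {
  "motion": [
    [[0, 0, -0.003], [0, 0, 0]],
    [[0, 0, -0.006], [0, 0, 0]],
    [[0, 0, -0.006], [0, 0, 0]]
  ]
}}

```text
time: 11.65
tool_pos: [0.5829, 0.1907, 0.1299]
tcp_rot: [-1.566, -0.148, 0.148]
wrist_force: [0.6, 0.7, -2.8]
width: 0.108
```

No resistance with the leg ends about 6 mm below the plate top, so both legs are in the holes. Continuing to the rollers.

Call:
{"op": "play_rows", "data": {
  "motion": [
    [[0, 0, -0.005], [0, 0, 0]],
    [[0, 0, -0.01], [0, 0, 0]],
    [[0, 0, -0.015], [0, 0, 0]],
    [[0, 0, -0.015], [0, 0, 0]]
  ]
}}

```text
time: 12.15
tool_pos: [0.5828, 0.1907, 0.1237]
tcp_rot: [-1.566, -0.147, 0.148]
wrist_force: [-0.0, 0.7, -1.5]
width: 0.106
```

Call:
{"op": "play_rows", "data": {
  "motion": [
    [[0, 0, -0.004], [0, 0, 0]],
    [[0, 0, -0.008], [0, 0, 0]],
    [[0, 0, -0.01], [0, 0, 0]],
    [[0, 0, -0.01], [0, 0, 0]]
  ]
}}

```text
time: 12.65
tool_pos: [0.5829, 0.1908, 0.12]
tcp_rot: [-1.566, -0.148, 0.148]
wrist_force: [-0.1, 0.1, -0.5]
width: 0.108
```

Call:
{"op": "play_rows", "data": {
  "motion": [
    [[0, 0, -0.004], [0, 0, 0]],
    [[0, 0, -0.008], [0, 0, 0]],
    [[0, 0, -0.01], [0, 0, 0]],
    [[0, 0, -0.01], [0, 0, 0]]
  ]
}}

```text
time: 13.15
tool_pos: [0.5834, 0.1905, 0.1164]
tcp_rot: [-1.566, -0.149, 0.147]
wrist_force: [0.1, -2.3, 0.8]
width: 0.11
```

Call:
{"op": "play_rows", "data": {
  "motion": [
    [[0, 0, -0.004], [0, 0, 0]],
    [[0, 0, -0.008], [0, 0, 0]],
    [[0, 0, -0.01], [0, 0, 0]],
    [[0, 0, -0.01], [0, 0, 0]]
  ]
}}

```text
time: 13.65
tool_pos: [0.5838, 0.1907, 0.1132]
tcp_rot: [-1.566, -0.149, 0.147]
wrist_force: [-0.6, -2.3, 5.0]
width: 0.111
```

Call:
{"op": "play_rows", "data": {
  "motion": [
    [[0, 0, -0.003], [0, 0, 0]],
    [[0, 0, -0.006], [0, 0, 0]],
    [[0, 0, -0.009], [0, 0, 0]],
    [[0, 0, -0.009], [0, 0, 0]]
  ]
}}

```text
time: 14.15
tool_pos: [0.5841, 0.1908, 0.1116]
tcp_rot: [-1.566, -0.15, 0.146]
wrist_force: [-3.2, -4.1, 15.0]
width: 0.108
```

Call:
{"op": "play_rows", "data": {
  "motion": [
    [[0, 0, -0.003], [0, 0, 0]],
    [[0, 0, -0.006], [0, 0, 0]],
    [[0, 0, -0.006], [0, 0, 0]]
  ]
}}

```text
time: 14.52
tool_pos: [0.584, 0.1908, 0.1089]
tcp_rot: [-1.566, -0.15, 0.146]
wrist_force: [-2.2, -3.0, 11.9]
width: 0.11
```

Call:
{"op": "play_rows", "data": {
  "motion": [
    [[-0.001, -0.001, -0.003], [0, 0, 0]],
    [[-0.002, -0.001, -0.006], [0, 0, 0]],
    [[-0.002, -0.001, -0.008], [0, 0, 0]],
    [[-0.002, -0.001, -0.008], [0, 0, 0]]
  ]
}}

```text
time: 15.02
tool_pos: [0.5838, 0.1907, 0.1057]
tcp_rot: [-1.565, -0.151, 0.145]
wrist_force: [-2.3, -3.8, 11.9]
width: 0.105
```

Call:
{"op": "play_rows", "data": {
  "motion": [
    [[0, 0, -0.003], [0, 0, 0]],
    [[0, 0, -0.005], [0, 0, 0]],
    [[0, 0, -0.005], [0, 0, 0]]
  ]
}}

```text
time: 15.4
tool_pos: [0.5838, 0.1907, 0.1036]
tcp_rot: [-1.565, -0.151, 0.145]
wrist_force: [-1.5, -2.2, 10.7]
width: 0.109
```

Call:
{"op": "play_rows", "data": {
  "motion": [
    [[0, 0, -0.002], [0, 0, 0]],
    [[0, 0, -0.003], [0, 0, 0]],
    [[0, 0, -0.003], [0, 0, 0]]
  ]
}}

```text
time: 15.78
tool_pos: [0.5838, 0.1907, 0.1027]
tcp_rot: [-1.565, -0.151, 0.145]
wrist_force: [-2.1, -2.3, 13.4]
width: 0.111
```

Call:
{"op": "play_rows", "data": {
  "motion": [
    [[0, 0, -0.002], [0, 0, 0]],
    [[0, 0, -0.002], [0, 0, 0]]
  ]
}}

```text
time: 16.02
tool_pos: [0.5838, 0.1907, 0.1017]
tcp_rot: [-1.565, -0.151, 0.145]
wrist_force: [-0.9, -2.0, 12.2]
width: 0.11
```

Call:
{"op": "play_rows", "data": {
  "motion": [
    [[0, 0, -0.002], [0, 0, 0]],
    [[0, 0, -0.002], [0, 0, 0]]
  ]
}}

```text
time: 16.27
tool_pos: [0.5838, 0.1907, 0.1016]
tcp_rot: [-1.565, -0.151, 0.145]
wrist_force: [-3.6, -3.7, 16.4]
width: 0.108
```

Descent has stopped at 0.1016 (expected home 0.1015) while the force rises, which matches crown contact. Checking by camera before letting go.

```bash
python3 look.py w5 ubolt_crown
python3 - <<'E'
from h import *
a=np.radians(10.8);ax=np.array([np.cos(a),np.sin(a)]);ay=np.array([-ax[1],ax[0]])
for n in ['side','scene']:
    im,d,M,K=snap(n,n+'5')
    for r in cams.mark_of(n,'ubolt_crown')[:1]: print(n,cw(M,r['xyz']).round(4))
    c=proj(M,K,[.583,.19,.09]).astype(int); cr=im[c[1]-45:c[1]+45,c[0]-60:c[0]+60,::-1]
    cv2.imwrite(f'pics/{n}5c.png',cv2.resize(cr,(800,600),interpolation=cv2.INTER_CUBIC))
z=np.load('pics/w5.npz');P=cloud(z['d'],z['M'],z['K']);
L=(P[...,:2]-[.582,.190])@np.array([ax,ay]).T*1000;H=P[...,2]*1000
print('crown top by wrist', [ (y,np.percentile(H[(np.abs(L[...,0])<3)&(np.abs(L[...,1]-y)<1)],90).round(1)) for y in (0,4,8,12,16,20) if ((np.abs(L[...,0])<3)&(np.abs(L[...,1]-y)<1)).sum()>3])
E
```

```text
t 16.27 tcp [0.5838 0.1907 0.1016] F [-3.6 -3.7 16.4] w 0.108
jaw deg 10.79 q [ 0.28  0.26  1.86 -0.    1.02  0.09] down [ 3.5e-03  8.0e-04 -1.0e+00]
ubolt_crown 0.82 [0.5838 0.1876 0.0921]
side [0.5813 0.1912 0.0903]
scene [0.5782 0.1917 0.0874]
crown top by wrist [(0, np.float64(137.0)), (4, np.float64(137.2)), (8, np.float64(137.1)), (12, np.float64(182.5)), (16, np.float64(91.1)), (20, np.float64(87.8))]
```

View pics/side5c.png

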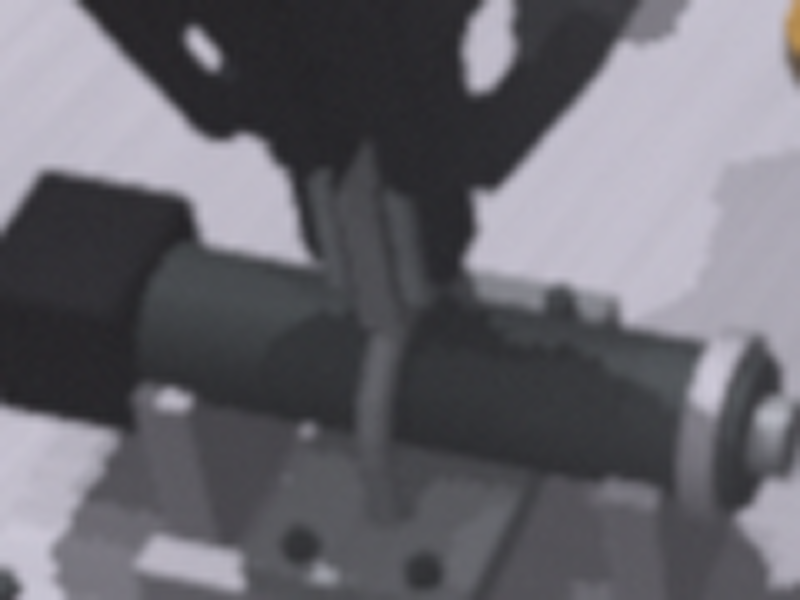

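View pics/scene5c.png

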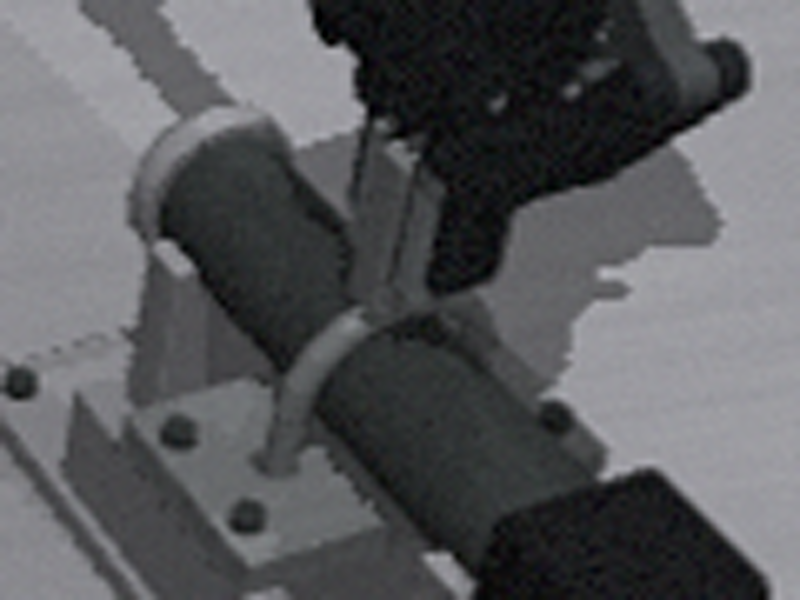

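View pics/w5.png

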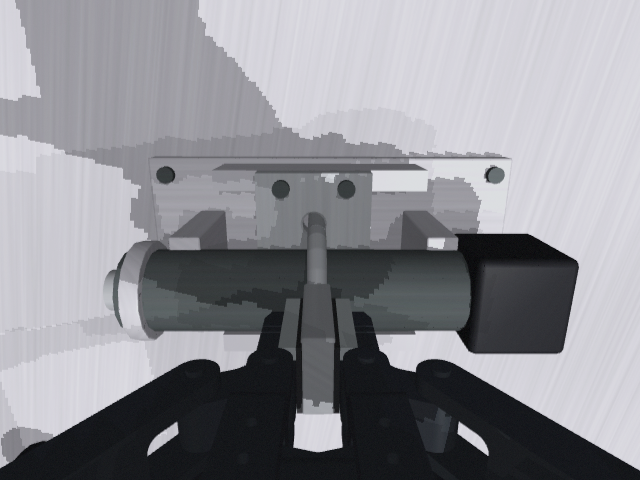

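Both legs go into the holes, the crown lies on the barrel, and the tab top reads 137.1 mm (137 when home). One more 0.4 mm nudge to confirm the stop.

Call:
{"op": "play_rows", "data": {
  "motion": [
    [[0, 0, -0.001], [0, 0, 0]],
    [[0, 0, -0.001], [0, 0, 0]]
  ]
}}

```text
time: 16.82
tool_pos: [0.5838, 0.1908, 0.1016]
tcp_rot: [-1.565, -0.151, 0.145]
wrist_force: [-4.0, -3.8, 17.9]
width: 0.105
```

Firm stop confirmed: force up, no travel. Relieve the load, then open and check.

Call:
{"op": "play_rows", "data": {
  "motion": [
    [[0.001, 0, 0.004], [0, 0, 0]],
    [[0.001, 0, 0.008], [0, 0, 0]],
    [[0.001, 0, 0.008], [0, 0, 0]]
  ]
}}

```text
time: 17.2
tool_pos: [0.5836, 0.1906, 0.1018]
tcp_rot: [-1.565, -0.15, 0.146]
wrist_force: [1.1, -1.5, 6.0]
width: 0.11
```

Call:
{"op": "play_rows", "data": {
  "motion": [
    [[0, 0, 0], [0, 0, 0]],
    [[0, 0, 0], [0, 0, 0]],
    [[0, 0, 0], [0, 0, 0]],
    [[0, 0, 0], [0, 0, 0]],
    [[0, 0, 0], [0, 0, 0]]
  ],
  "gripper": 0.4
}}

```text
time: 17.82
tool_pos: [0.5825, 0.1904, 0.1007]
tcp_rot: [-1.566, -0.148, 0.148]
wrist_force: [-0.1, 0.0, 0.5]
width: 0.598
```

Open and free of load. Retreat straight up, then a final look.

Call:
{"op": "play_rows", "data": {
  "motion": [
    [[0, 0, 0.03], [0, 0, 0]],
    [[0, 0, 0.1], [0, 0, 0]],
    [[0, 0, 0.2], [0, 0, 0]],
    [[0, 0, 0.3], [0, 0, 0]],
    [[0, 0, 0.35], [0, 0, 0]],
    [[0, 0, 0.35], [0, 0, 0]],
    [[0, 0, 0.35], [0, 0, 0]]
  ]
}}

```text
time: 18.7
tool_pos: [0.5816, 0.1901, 0.239]
tcp_rot: [-1.566, -0.146, 0.15]
wrist_force: [-0.1, 0.9, -0.2]
width: 0.599
```

```bash
python3 look.py w6 ubolt_grip ubolt_crown
python3 - <<'E'
from h import *
a=np.radians(10.8);ax=np.array([np.cos(a),np.sin(a)]);ay=np.array([-ax[1],ax[0]])
for n in ['wrist','side','scene']:
    im,d,M,K=snap(n,n+'6')
    P=cloud(d,M,K);ok=d>0
    L=(P[...,:2]-[.582,.190])@np.array([ax,ay]).T*1000;H=P[...,2]*1000
    k=ok&(np.abs(L[...,0])<9)&(np.abs(L[...,1])<16)&(H>125)&(H<160)
    rc=cv2.minAreaRect(L[k].astype(np.float32)); print(n,'tab top',k.sum(),np.percentile(H[k],[50,90,98]).round(1),rc)
    b=ok&(np.abs(L[...,0]-25)<8)&(np.abs(L[...,1])<3); print('  barrel top',np.percentile(H[b],95).round(1))
    for l in ['eyepiece','dropper','spacer']:
        for r in cams.mark_of(n,l)[:1]: print('  ',l,round(r['conf'],2),cw(M,r['xyz']).round(4))
im=cv2.imread('pics/side6.png'); z=np.load('pics/side6.npz');c=proj(z['M'],z['K'],[.583,.19,.09]).astype(int)
cv2.imwrite('pics/side6c.png',cv2.resize(im[c[1]-60:c[1]+60,c[0]-80:c[0]+80],(800,600),interpolation=cv2.INTER_CUBIC))
E
```

```text
t 18.7 tcp [0.5816 0.1901 0.239 ] F [-0.1  0.9 -0.2] w 0.599
jaw deg 10.79 q [0.28 0.14 1.73 0.   1.27 0.09] down [-2.7e-03 -8.0e-04 -1.0e+00]
ubolt_grip 0.98 [0.5789 0.1862 0.1168]
ubolt_crown 0.69 [0.5818 0.1892 0.0893]
ubolt_crown 0.58 [ 0.5727 -0.009  -0.0027]
wrist tab top 765 [136.6 137.6 138. ] ((0.2173905372619629, 0.4386911392211914), (9.856367111206055, 26.17268943786621), 0.024635186418890953)
  barrel top 279.3
   eyepiece 0.62 [ 0.5753 -0.0084 -0.0036]
   dropper 0.96 [ 6.621e-01 -1.680e-02  5.000e-04]
   spacer 0.82 [ 0.5755 -0.0089 -0.0028]
side tab top 164 [135.9 137.8 138.3] ((1.5130515098571777, -0.0030946731567382812), (27.04658317565918, 10.917941093444824), 89.80573272705078)
  barrel top 290.4
   eyepiece 0.96 [ 0.4276 -0.0087  0.0008]
   dropper 0.94 [ 6.693e-01 -1.780e-02  3.000e-04]
   spacer 0.81 [ 0.5808 -0.0139  0.0035]
scene tab top 202 [135.4 138.8 139.3] ((2.5955042839050293, -2.0306434631347656), (11.290740966796875, 26.782384872436523), 1.4480338096618652)
  barrel top 417.9
   eyepiece 0.89 [ 0.4298 -0.0116 -0.    ]
   dropper 0.62 [ 0.6636 -0.0147 -0.0008]
   spacer 0.91 [ 0.5798 -0.0173  0.0017]
```

View pics/side6c.png

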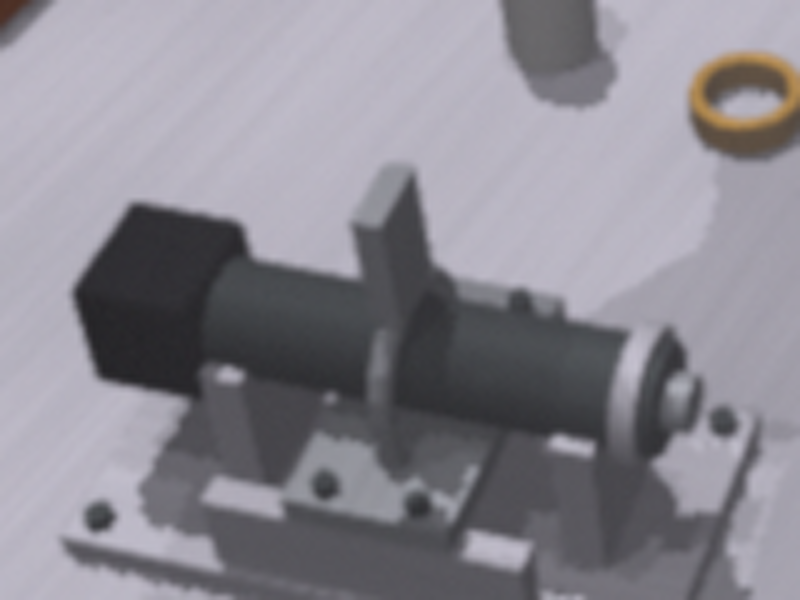

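View pics/scene6.png

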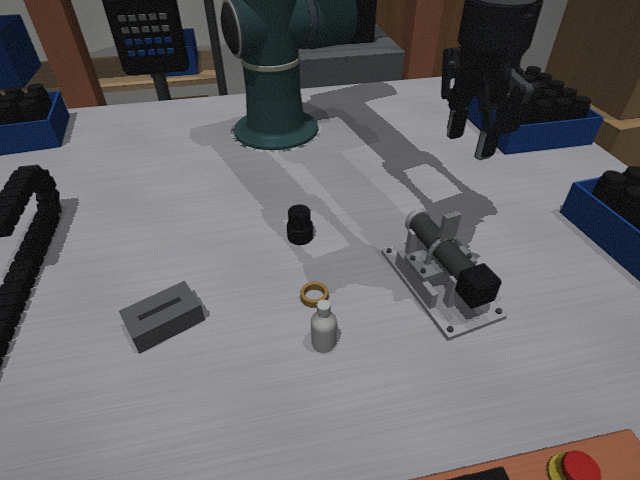

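Run:
```python
from h import *
a=np.radians(10.8);ax=np.array([np.cos(a),np.sin(a)]);ay=np.array([-ax[1],ax[0]])
for n in ['w5','w6','wrist6']:
    z=np.load(f'pics/{n}.npz');P=cloud(z['d'],z['M'],z['K']);ok=z['d']>0
    L=(P[...,:2]-[.582,.190])@np.array([ax,ay]).T*1000;H=P[...,2]*1000
    k=ok&(np.abs(L[...,0])<9)&(np.abs(L[...,1])<13)&(H>133)&(H<142)
    A=np.c_[L[k],np.ones(k.sum())]; s,*_=np.linalg.lstsq(A,H[k],rcond=None); print(n,k.sum(),'plane slopes deg',np.degrees(s[:2]).round(2),'z at centre',s[2].round(2),'median',np.median(H[k]).round(2))
    for x0 in (-25,25,35):
        b=ok&(np.abs(L[...,0]-x0)<6)&(np.abs(L[...,1])<4)&(H>80)&(H<95)
        if b.sum()>20: print('   barrel top at',x0,np.percentile(H[b],[50,90]).round(2))
    b=ok&(H>47)&(H<53)&(np.abs(L[...,0])<25)&(L[...,1]>30)&(L[...,1]<48); print('   plate',np.median(H[b]).round(2))
```

```text
w5 3750 plane slopes deg [-0.01 -0.72] z at centre 136.94 median 136.71
   barrel top at -25 [87.18 87.93]
   barrel top at 25 [87.09 87.88]
   barrel top at 35 [87.12 87.87]
   plate 49.65
w6 657 plane slopes deg [-0.1  -0.11] z at centre 136.67 median 136.7
   barrel top at -25 [87.2  88.14]
   barrel top at 25 [87.09 87.96]
   barrel top at 35 [87.11 87.94]
   plate 49.59
wrist6 695 plane slopes deg [-0.48 -0.01] z at centre 136.67 median 136.68
   barrel top at -25 [87.12 87.82]
   barrel top at 25 [87.15 87.99]
   barrel top at 35 [87.2  87.89]
   plate 49.64
```

Relative to the plate top, the tab top stands at 87.05 mm (87.0 when home). It is upright and has not moved since release.

```bash
python3 -c "
from workcell import bot
print(bot.finish_job())"
```

```text
the job is handed in; nothing more can be done
None
```

The U-bolt is strapped over the barrel, pressed home and released, and I handed the job in at about 19 s; no verdict came back.

**What I did:** I gripped the U-bolt by its tab and lifted it from the stand. The bracket turned out to sit about 9 to 10 mm towards -x. I lowered the legs astride the barrel and through both holes with no contact force. I then pressed it past the rollers, with the wrist force at 18 N or less, until it stopped at the expected height. After that I took the load off, opened the gripper and moved up clear.

**Last checks:**
- **Seating:** the tab top is 87.05 mm above the plate top (87.0 mm when home), upright within about 0.5°. It did not move when I let go.
- **Bystanders:** the eyepiece, dropper bottle and spacer ring look untouched. In the side and scene pictures they match their starting positions within the network's error of about 5 mm.
- **Disagreements:** the scene and side cameras placed the tab 1.5 to 3 mm from where the wrist camera did, about what their calibration allows. The wrist camera's "eyepiece" result was a false report on the ring.
- **Not checked:** I could not measure the total contact force on the cradle directly; I only kept the pressing force low.

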